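Stow the telescopic dust nozzle

TASK

Carving is finished, so fold away the leaning telescopic dust nozzle on its stand. First, while the swing stop still props the middle tube out, push the slim nozzle tube fully home into the middle tube; then swing the stop clear from under the middle collar by its ball knob, push the two tubes together fully home into the outer tube, and let go. Leave the other things on the bench where they are.

Things in the scene. Friction and masses are not known exactly. Their poses are not given: they have to be found in the camera images.
- stand: Fixed stand of the dust nozzle: dark steel foot plate 190 x 150 x 16 mm, grey outer tube of 58 mm diameter leaning 35 deg from vertical. Origin on the bench top, z up. The tubes lean towards the stand's -x, which points to the robot's right within 30 deg. The tube axis starts 45 mm above the origin and runs along (-0.574, 0, 0.819) in this frame. Lengths 'along the axis' count from there.
- outer_rim (a point): Centre of the rim of the outer tube (black collar, 68 mm diameter), 110 mm along the axis; axes as at the stand.
- lamp (a point): Centre of the underside of the grey lamp head, 78 (x) x 140 (y) x 14 mm, fixed level over the tubes 348 mm above the bench; axes as at the stand. Its free edge is 39 mm further out to the side they lean to. It covers the stowed nozzle from straight above: come in with the tool tilted along the tubes. A post behind carries it (stand frame x = 92, y = -45 mm).
- nozzle_face (a point): Centre of the flat round grille (56 mm diameter) at the free end of the nozzle head: push here. z points out of the face along the tubes (up and to the robot's right, 35 deg from vertical), y is level towards the robot, x up and left. The head is 35 mm long, 40 mm across at its lower end; the slim steel tube below is 31 mm in diameter. With both tubes home the face is 159 mm along the axis.
- nozzle (a joint): How far the slim nozzle tube stands out of the middle tube, m: 0 = fully home (the head sits on the middle collar); 0.065 to 0.085 at the start. Slides with about 7 N of friction and stays where it is left.
- mid_collar (a point): Centre of the upper face of the middle tube's black collar (62 mm diameter, 14 mm thick; the aluminium middle tube below it is 45 mm in diameter). Axes as at nozzle_face.
- mid_tube (a joint): How far the middle tube stands out of the outer tube, m: 0 = fully home (its collar sits on the outer tube's rim); about 0.080 at the start. The stop blocks it at 0.078 until it is swung clear. Slides with about 5 N of friction, less than the nozzle tube, and stays where it is left.
- stop_knob (a point): Centre of the 26 mm black ball knob on the 9 mm rod lever of the swing stop, on the stand's +y side (nearest the robot). z points up along the tubes, y from the pivot to the knob. The pivot is parallel to the tubes, 50 mm from their axis on the stand's +y side; the knob is 70 mm from the pivot and 192 mm along the axis. The lever rises to the knob from 30 mm further down.
- stop (a joint): Angle of the swing stop (a dark steel leaf 76 mm tall under the middle collar), rad: 0 = leaf under the collar, lever straight out towards the robot; grows as the knob swings to the robot's right (anticlockwise looking down on the tubes), up to 1.6. The leaf is clear of the collar from 0.75 on. 2 to 4 N at the knob; stays where left. Starts at 0 to 0.1.
- wood_block_0: Bystander: light wood block 45 x 110 x 38 mm lying behind the nozzle, to the right; origin at the centre of its underside.
- gouge_wide: Bystander: carving gouge with wooden handle, 210 mm long, 22 mm high, lying beside the drawer unit on the right; origin at the centre of its underside.
- abrasive_roll: Bystander: dark red upright roll, 52 mm diameter, 49 mm high, behind the stand; origin at the centre of its underside.
- wax_tin: Bystander: round dark green tin, 78 mm diameter, 30 mm high, on the robot's side of the stand, below the lever; origin at the centre of its underside.
- wood_block_1: Bystander: dark wood block 50 x 75 x 28 mm on the robot's side of the stand; origin at the centre of its underside.

How it is judged:
By the outcome, as a careful person would: the job done as asked, in the order asked, and still so for the second after the job is handed in, with the robot touching nothing.
It also fails if it takes over 53 s, if anything falls off the work surface, if the arm or the gripper's body presses on something with over 40 N, if the wrist force passes 120 N, or if a joint passes its speed limit or range.

ROBOT

A 6-joint arm with a two-finger parallel gripper is mounted at the origin on a cart in front of the work surface, level with it; the furniture and walls round the work are solid. World frame = base frame: x ahead of the robot, y to its left, z up, the work surface at z = 0. Lengths are in m, angles in rad, forces in N, time in s.
With the tool pointing down it reaches from about 0.35 to 0.85 m from the base axis. Payload 8.1 kg.
Tool frame: the origin (TCP) lies on the centre line of the jaws, within the pads' length; the fingertips stand robot.tips_ahead ahead of it and the grasp point (between the pads) lies 8 mm behind it (robot.tips_ahead is the distance from the TCP to the fingertips, in m); z points along the fingers, y is the direction in which the jaws open and shut (so a half turn about z gives the same grasp; the last joint's range is limited). The gripper opens to 93 mm and grips with 3 to 60 N. Pads are 15 mm wide; open, the fingers measure 128 mm over their backs; the gripper's body (75 mm by 188 mm) begins 65 mm behind the grasp point.
Start: joints at [-1.246, 0.13, 1.488, -0, 1.523, -0.085], TCP at [0.239, -0.55, 0.23] pointing down, gripper open.
Joint ranges: [-2.96, 2.96], [-0.89, 2.26], [0.02, 2.5], [-1.34, 4.48], [0, 2.73], [-2.66, 2.66]. Speed limits (rad/s): [2.39, 2.39, 2.79, 3.14, 3.14, 3.14].

INTERFACE

Orientations are given as a rotation vector (axis times angle).
In Python, from plant import monitor, eyes, job, robot gives the robot as it stands.
- The arm moves only by the tool servo_tool, never from a script. Its argument "plan" is a list that holds one entry, the list of rows, each a list of 7 numbers: the closure, from -1 (fully open) to 1 (shut), so that 0 is half open, then the shift along the world's x, y, z in mm, then the turn, a rotation vector about the world's x, y, z in rad. In form: [[[hand, dx, dy, dz, ax, ay, az], ...]]. A call has 1 to 12 rows; each row shifts and turns the commanded pose from where the row before left it; what a row does not reach is not made up. A row lasts 1/10 s, in which the tool goes at most 50 mm and 8.59 degrees, less where a joint would pass 70% of its speed; a pose out of reach is approached as far as the arm can. A call with a gripper value outside its range is refused whole. The fingers move at their own pace and stop on an object; "force" is the grip in N (left out, the last holds). Time passes only in rows, so rows that do not move let the fingers close. It gives the time, the measured TCP pose, the force and the opening at its end, in the units of the state.
- monitor.read_state(): the state, without advancing time (a new reading comes with each control period).
- eyes.read_camera(name): name is "scene" or "side" or "wrist"; returns the picture (384x512x3 uint8, red, green, blue); there is no depth.
- eyes.camera_info(name): a dict with "mtx" (3x3 intrinsics, pixels), "D" ([k1, k2, p1, p2, k3] as OpenCV has them; the pictures are not rectified), "R" (3x3) and "t" (3): a world point X has camera coordinates R X + t. Camera axes: x right, y down, z forward; pixel columns grow to the right and rows downward; lengths in m; the calibration is good to about 2 mm. A picture is of the moment at which its call begins: read the wrist's pose just before it. camera_info takes no time and is no camera call; for the wrist camera it gives the pose at the moment of the call.
- job.close_job(): hands the job in, once; it reports no verdict.
The state is a dict: "t": time; "q": joint angles; "dq": joint speeds; "joint_torque": joint torques, N m; "tool_pos": TCP position; "orientation": TCP orientation; "force": force on the tool from outside, world axes, zero at the start; "wrist_torque": the same for the moment, N m; "opening": finger opening in m.
Only numpy, scipy, OpenCV 4.12 (cv2) and the standard library are available. Lean on these libraries where they do the work, as an engineer would, in place of code of your own. Each camera call takes 0.05 s, during which the arm holds its last target. There are 200 camera calls.

## Working session

There is one attempt and no reset: what is moved stays moved. The work goes in short steps, Python scripts to look and compute and a tool call to move; the robot and the scene stay as the last step left them, time stands still between calls to the robot, and variables do not carry over. Pictures are saved under pics/ and viewed, about 8 in all and at most 12, crops included, and the job is handed in when it is done.

Besides the shell and the picture viewer there is one more tool, called after "Request:" as name(argument=value, ...), one argument or row to a line, values as JSON. servo_tool: Moves the arm, as the interface text tells. Its arguments: {"type":"object","properties":{"plan":{"type":"array"},"force":{"type":"number"}},"required":["plan"]}

```bash
mkdir -p pics
python3 - <<'E'
from plant import monitor, eyes, robot
import cv2, numpy as np
s=monitor.read_state(); print(s['t'],s['tool_pos'],s['orientation'],s['opening'],robot.tips_ahead)
for n in ('scene','side'):
    im=eyes.read_camera(n); cv2.imwrite(f'pics/{n}0.png',im[:,:,::-1])
    c=eyes.camera_info(n); print(n,c['mtx'].round(1).tolist(),np.round(c['D'],4),(-c['R'].T@c['t']).round(3),c['R'].round(3).tolist())
E
```

```text
0.0 [ 0.2388829  -0.54980337  0.22859972] [-3.07411340e+00 -6.38802179e-01  3.43040352e-04] 0.09309534434206355 0.011
scene [[383.5, 0.0, 252.2], [0.0, 383.5, 191.4], [0.0, 0.0, 1.0]] [-0.0317  0.      0.      0.      0.    ] [ 1.292 -0.112  0.891] [[0.211, 0.977, -0.008], [0.673, -0.152, -0.724], [-0.709, 0.147, -0.69]]
side [[425.8, 0.0, 260.1], [0.0, 425.8, 191.8], [0.0, 0.0, 1.0]] [-0.1361  0.      0.      0.      0.    ] [1.188 0.403 1.302] [[-0.485, 0.874, -0.013], [0.743, 0.405, -0.533], [-0.46, -0.268, -0.846]]
```

View pics/scene0.png

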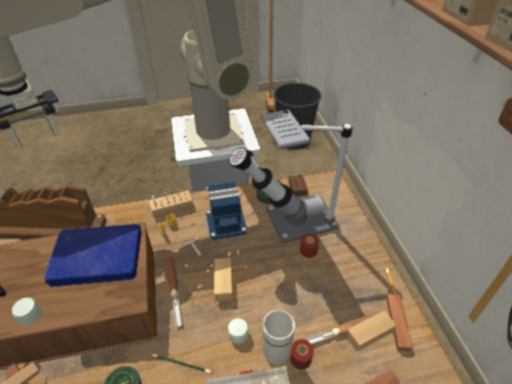

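View pics/side0.png

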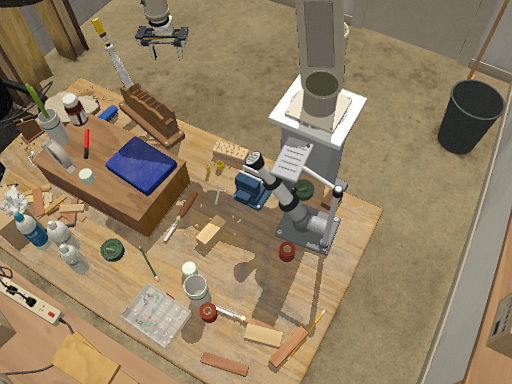

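The scene view, from the far side, shows the stand at about px (300,215), the nozzle head at (240,158) and the lamp at (290,128). The side view shows the head at (255,160) and the foot at (308,230). I'll zoom both.

Run:
```python
import cv2,numpy as np
a=cv2.imread('pics/scene0.png')[110:250,220:360]; b=cv2.imread('pics/side0.png')[130:260,230:360]
a=cv2.resize(a,(600,600),interpolation=cv2.INTER_CUBIC)
b=cv2.resize(b,(600,600),interpolation=cv2.INTER_CUBIC)
cv2.imwrite('pics/za.png',a);cv2.imwrite('pics/zb.png',b)
```

```text
(no output)
```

View pics/za.png

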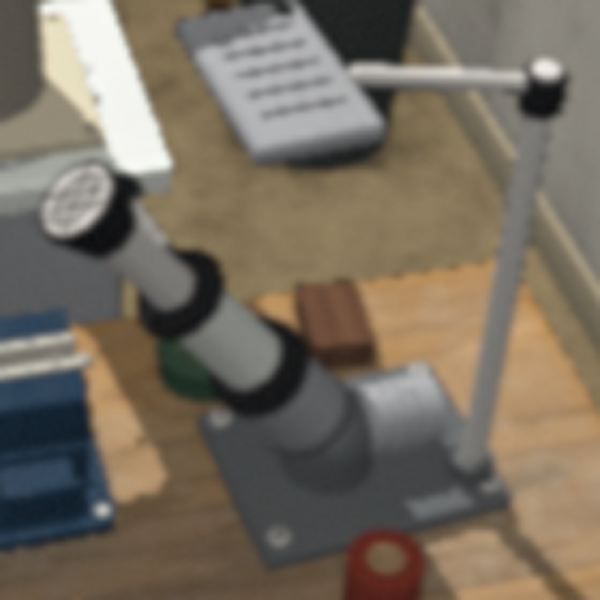

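View pics/zb.png

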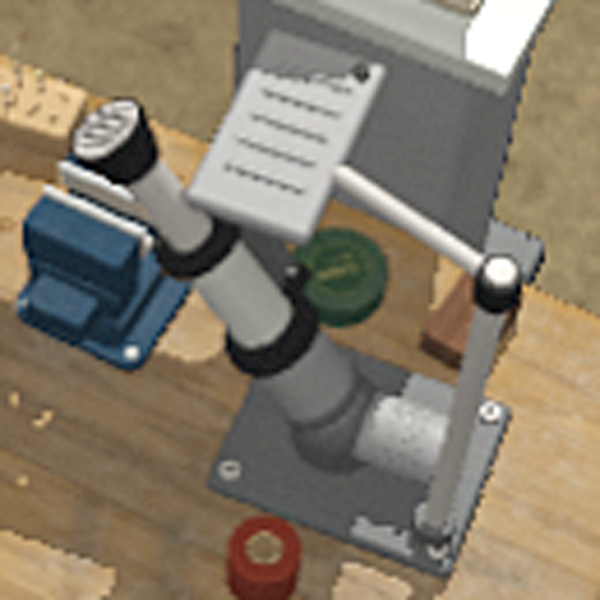

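Zoom A: grille at (80,202), plate corners at (205,420), (270,565), (510,495). Zoom B: grille at (106,135), plate corners at (207,485), (440,575), (510,405), lamp top corners at (270,32), (385,65), (300,235), (190,190). Next I'll triangulate.

```bash
cat > h.py <<'E'
import numpy as np, cv2
from plant import eyes
def ray(n,uv):
    c=eyes.camera_info(n) if isinstance(n,str) else n
    p=cv2.undistortPoints(np.array([[uv]],float),c['mtx'],np.array(c['D'],float))[0,0]
    R=np.array(c['R']); return -R.T@c['t'], R.T@np.array([p[0],p[1],1.])
def onz(n,uv,z):
    o,d=ray(n,uv); return o+d*(z-o[2])/d[2]
def tri(rs):
    A=0;b=0
    for o,d in rs:
        d=d/np.linalg.norm(d);P=np.eye(3)-np.outer(d,d);A=A+P;b=b+P@o
    X=np.linalg.solve(A,b); return X,[np.linalg.norm(np.cross(X-o,d/np.linalg.norm(d)))*1e3 for o,d in rs]
A=lambda u,v:(220+u*140/600-.5,110+v*140/600-.5)
B=lambda u,v:(230+u*130/600-.5,130+v*130/600-.5)
E
python3 - <<'E'
from h import *
np.set_printoptions(precision=4,suppress=True)
f=tri([ray('scene',A(80,202)),ray('side',B(106,135))]);print('face',f)
ca=[onz('scene',A(*p),.016) for p in ((205,422),(270,567),(510,497))]
cb=[onz('side',B(*p),.016) for p in ((207,486),(440,577),(510,405))]
lb=[onz('side',B(*p),.362) for p in ((270,32),(385,65),(300,238),(190,190))]
print('a',ca,np.linalg.norm(np.diff(ca,axis=0),axis=1)); print('b',cb,np.linalg.norm(np.diff(cb,axis=0),axis=1)); print('l',lb,np.mean(lb,0),np.linalg.norm(np.diff(lb,axis=0),axis=1))
# yaw: stand x direction from plate long edge
for e in (ca[2]-ca[1],cb[1]-cb[0],ca[0]-ca[1],cb[2]-cb[1],lb[1]-lb[0],lb[0]-lb[3],lb[1]-lb[2]): print(np.degrees(np.arctan2(e[1],e[0])))
print('knob?',tri([ray('side',B(296,272)),])[0] if 0 else '')
for (n,uv) in (('rim',[(262,375),(272,330)]),('mid',[(180,292),(200,243)])):
    print(n,tri([ray('scene',A(*uv[0])),ray('side',B(*uv[1]))]))
E
```

```text
face (array([0.5496, 0.0081, 0.295 ]), [np.float64(0.8191551108757297), np.float64(0.8191551108757744)])
a [array([0.4772, 0.1055, 0.016 ]), array([0.6194, 0.1159, 0.016 ]), array([0.5958, 0.2979, 0.016 ])] [0.1425 0.1835]
b [array([0.6146, 0.1207, 0.016 ]), array([0.5992, 0.3001, 0.016 ]), array([0.4472, 0.2881, 0.016 ])] [0.18   0.1525]
l [array([0.4757, 0.0848, 0.362 ]), array([0.4652, 0.1582, 0.362 ]), array([0.6035, 0.1692, 0.362 ]), array([0.6041, 0.0978, 0.362 ])] [0.5371 0.1275 0.362 ] [0.0741 0.1388 0.0714]
97.3970040270289
94.92654642683334
-175.80468784609823
-175.49214971199834
98.13890765446935
-174.22330488649962
-175.4461885213333
knob? 
rim (array([0.5325, 0.1274, 0.116 ]), [np.float64(3.0517302441325747), np.float64(3.0517302441324174)])
mid (array([0.5389, 0.0715, 0.2028]), [np.float64(1.4271374822332488), np.float64(1.427137482233302)])
```

```bash
cat >> h.py <<'E'
from scipy.spatial.transform import Rotation as Ro
from plant import monitor
yaw=np.radians(95.5); xs=np.array([np.cos(yaw),np.sin(yaw),0]); ys=np.array([-np.sin(yaw),np.cos(yaw),0]); zz=np.array([0,0,1.])
ax=-.574*xs+.819*zz; e=-.819*xs-.574*zz
face0=np.array([.5496,.0081,.295]); O=face0-ax*.3052; O[2]=.045
def Rt(y): return np.stack([np.cross(y,-ax),y,-ax],1)
def go(p,R,n=1):
    s=monitor.read_state(); Rc=Ro.from_rotvec(s['orientation'])
    d=(p-s['tool_pos'])*1e3; w=(Ro.from_matrix(R)*Rc.inv()).as_rotvec()
    print('total',d.round(1),w.round(3),'deg',np.degrees(np.linalg.norm(w)).round(1),'per row',(d/n).round(1),(w/n).round(4)); 
def st():
    s=monitor.read_state(); print(s['t'],s['tool_pos'].round(4) if hasattr(s['tool_pos'],'round') else s['tool_pos'],s['orientation'],np.round(s['q'],2),np.round(s['force'],1),s['opening'])
E
python3 - <<'E'
from h import *
print(ax,O); go(face0+ax*.061,Rt(-ys),13)
k=O+.192*ax+.12*ys; print('knob0',k)
for n in('scene','side'):
    c=eyes.camera_info(n)
    for p in (k,O+.192*ax+ys*(.05+.07*np.cos(.1))+e*.07*np.sin(.1),O+.11*ax,O+.204*ax): print(n,cv2.projectPoints(p[None],cv2.Rodrigues(c['R'])[0],c['t'],c['mtx'],np.array(c['D']))[0].ravel().round(1))
E
```

```text
[ 0.05501546 -0.57135742  0.819     ] [0.53280928 0.18247828 0.045     ]
total [314.  523.1 116.3] [ 0.561 -0.333  1.215] deg 79.0 per row [24.2 40.2  8.9] [ 0.0431 -0.0256  0.0935]
knob0 [0.42392471 0.06127617 0.202248  ]
scene [249.4 153.1]
scene [247.6 154.6]
scene [278.1 193.4]
scene [260.3 177. ]
side [286.7 154.5]
side [285.  154.8]
side [285.8 199.4]
side [270.4 180.5]
```

Request:
servo_tool(
  plan=[
    [[1, 0, 0, 45, 0, 0, 0], [1, 0, 0, 45, 0, 0, 0], [1, 24, 40, 5, 0.043, -0.026, 0.094], [1, 24, 40, 5, 0.043, -0.026, 0.094], [1, 24, 40, 5, 0.043, -0.026, 0.094], [1, 24, 40, 5, 0.043, -0.026, 0.094], [1, 24, 40, 5, 0.043, -0.026, 0.094], [1, 24, 40, 5, 0.043, -0.026, 0.094], [1, 24, 40, 5, 0.043, -0.026, 0.094], [1, 24, 40, 5, 0.043, -0.026, 0.094], [1, 24, 40, 5, 0.043, -0.026, 0.094], [1, 24, 40, 5, 0.043, -0.026, 0.094]],
  ],
)

```text
t: 1.3
tool_pos: [0.4796, -0.1486, 0.3696]
orientation: [-2.126, -1.742, -0.463]
force: [0.7, -0.4, 0.3]
opening: 0.0027
```

Run:
```python
from h import *
st(); go(face0+ax*.061,Rt(-ys),4)
import pickle
c=eyes.camera_info('wrist'); im=eyes.read_camera('wrist'); cv2.imwrite('pics/w1.png',im[:,:,::-1]); pickle.dump(c,open('w1.pkl','wb'))
def pr(p): return cv2.projectPoints(p[None],cv2.Rodrigues(c['R'])[0],c['t'],c['mtx'],np.array(c['D']))[0].ravel().round(1)
print('face',pr(face0),'knob',pr(O+.192*ax+.12*ys),'mid',pr(O+.204*ax))
```

```text
1.3 [ 0.4796 -0.1486  0.3696] [-2.12606029 -1.74179263 -0.46313817] [-0.69  0.02  1.43  0.42  1.96 -0.38] [ 0.7 -0.4  0.3] 0.0026782988156098687
total [ 73.3 121.9 -24.7] [ 0.127 -0.069  0.274] deg 17.7 per row [18.3 30.5 -6.2] [ 0.0317 -0.0173  0.0685]
face [299.1  79. ] knob [198.  106.3] mid [280.5  82.4]
```

View pics/w1.png

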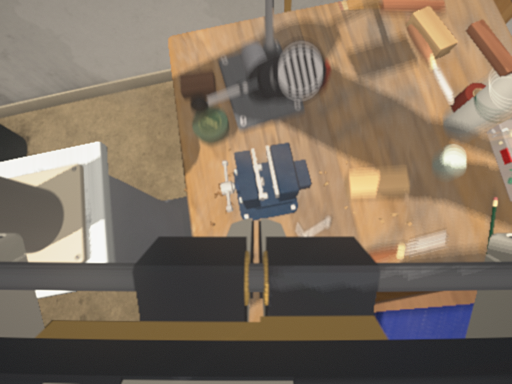

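Wrist view: grille at (302,72) against a predicted (299,79), and knob at (199,102) against (198,106). They agree to a few mm. Going to the approach pose.

Request:
servo_tool(
  plan=[
    [[1, 18, 30, -6, 0.032, -0.017, 0.068], [1, 18, 30, -6, 0.032, -0.017, 0.068], [1, 18, 30, -6, 0.032, -0.017, 0.068], [1, 18, 30, -6, 0.032, -0.017, 0.068], [1, 0, 0, 0, 0, 0, 0], [1, 0, 0, 0, 0, 0, 0]],
  ],
)

```text
t: 1.95
tool_pos: [0.5509, -0.0298, 0.3447]
orientation: [-1.776, -1.944, -0.556]
force: [-0.1, 0.9, -0.1]
opening: 0.0007
```

Run:
```python
from h import *
st(); go(face0+ax*.061,Rt(-ys),1)
import pickle
c=eyes.camera_info('wrist'); im=eyes.read_camera('wrist'); cv2.imwrite('pics/w2.png',im[:,:,::-1]); pickle.dump(c,open('w2.pkl','wb'))
def pr(p): return cv2.projectPoints(p[None],cv2.Rodrigues(c['R'])[0],c['t'],c['mtx'],np.array(c['D']))[0].ravel().round(1)
print(c['mtx'][0][0],'face',pr(face0),'knob',pr(O+.192*ax+.12*ys),pr(O+.192*ax+.12*ys+.007*e),'mid',pr(O+.204*ax))
```

```text
1.95 [ 0.5509 -0.0298  0.3447] [-1.77550211 -1.94380776 -0.55567728] [-0.48  0.17  1.36  0.54  1.93 -0.46] [-0.1  0.9 -0.1] 0.0006581251791357525
total [2.1 3.  0.3] [ 0.001 -0.004  0.004] deg 0.3 per row [2.1 3.  0.3] [ 0.0006 -0.0041  0.0043]
268.28629603246844 face [258.1 205.4] knob [162.4 179.3] [162.9 184.7] mid [257.5 180.7]
```

View pics/w2.png

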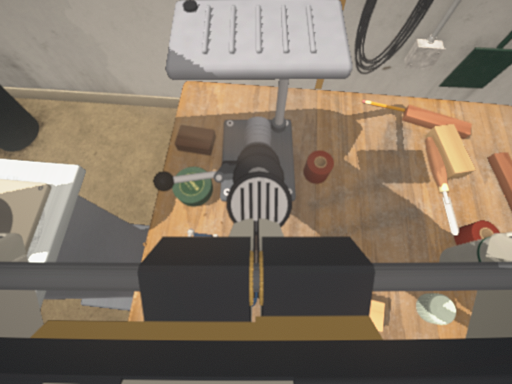

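Wrist view: grille centre at (259,201) against a predicted (258,205), and knob at (163,181) against (162,179), so the stop is at about 0 to 0.05. Good to push.

Request:
servo_tool(
  plan=[
    [[1, 2, 5, 1, 0.001, -0.004, 0.004], [1, -1, 11, -16, 0, 0, 0], [1, -1, 11, -16, 0, 0, 0], [1, -0.6, 5.7, -8.2, 0, 0, 0], [1, -0.6, 5.7, -8.2, 0, 0, 0], [1, -0.6, 5.7, -8.2, 0, 0, 0], [1, -0.6, 5.7, -8.2, 0, 0, 0]],
  ],
)

```text
t: 2.7
tool_pos: [0.5488, 0.0184, 0.2829]
orientation: [-1.774, -1.951, -0.562]
force: [-3.6, -5.0, 6.7]
opening: 0.0007
```

Request:
servo_tool(
  plan=[
    [[1, -0.5, 4.6, -6.6, 0, 0, 0], [1, -0.5, 4.6, -6.6, 0, 0, 0], [1, -0.5, 4.6, -6.6, 0, 0, 0], [1, 0, 0, 0, 0, 0, 0]],
  ],
)

```text
t: 3.1
tool_pos: [0.5472, 0.033, 0.2623]
orientation: [-1.773, -1.95, -0.562]
force: [0.6, -0.4, -0.6]
opening: 0.0006
```

Run:
```python
from h import *
st(); s=monitor.read_state(); p=s['tool_pos']-O; print('s tip',p@ax-.011,'ys',p@ys,'e',p@e,'F ax',s['force']@ax,'joint tq',np.round(s['wrist_torque'],2))
```

```text
3.1 [0.5472 0.033  0.2623] [-1.77329989 -1.94991019 -0.561765  ] [-0.39  0.13  1.55  0.54  1.74 -0.47] [ 0.6 -0.4 -0.6] 0.0005715434706318099
s tip 0.253169152462059 ys 4.5540582025617895e-06 e -0.001689624370673779 F ax -0.216284578871966 joint tq [-0.35 -0.09 -0.01]
```

Request:
servo_tool(
  plan=[
    [[1, -0.3, 3.4, -4.9, 0, 0, 0], [1, -0.2, 2.3, -3.3, 0, 0, 0]],
  ],
)

```text
t: 3.3
tool_pos: [0.5469, 0.0384, 0.2547]
orientation: [-1.773, -1.951, -0.562]
force: [-3.0, -4.8, 5.4]
opening: 0.0008
```

Request:
servo_tool(
  plan=[
    [[1, -0.1, 1.7, -2.5, 0, 0, 0]],
  ],
)

```text
t: 3.4
tool_pos: [0.5468, 0.0401, 0.2522]
orientation: [-1.773, -1.951, -0.562]
force: [-2.6, -4.2, 5.5]
opening: 0.0006
```

Request:
servo_tool(
  plan=[
    [[1, -0.1, 1.1, -1.6, 0, 0, 0]],
  ],
)

```text
t: 3.5
tool_pos: [0.5467, 0.0412, 0.2506]
orientation: [-1.773, -1.951, -0.562]
force: [-1.4, -4.5, 4.3]
opening: 0.0008
```

Request:
servo_tool(
  plan=[
    [[1, -0.1, 1.1, -1.6, 0, 0, 0]],
  ],
)

```text
t: 3.6
tool_pos: [0.5465, 0.0423, 0.249]
orientation: [-1.773, -1.951, -0.562]
force: [-2.4, -4.7, 5.8]
opening: 0.0007
```

Request:
servo_tool(
  plan=[
    [[1, -0.1, 1.1, -1.6, 0, 0, 0]],
  ],
)

```text
t: 3.7
tool_pos: [0.5467, 0.0429, 0.2482]
orientation: [-1.774, -1.952, -0.562]
force: [-6.6, -13.0, 17.4]
opening: 0.0007
```

Request:
servo_tool(
  plan=[
    [[1, -0.1, 1.1, -1.6, 0, 0, 0]],
  ],
)

```text
t: 3.8
tool_pos: [0.5468, 0.0432, 0.248]
orientation: [-1.774, -1.953, -0.562]
force: [-8.6, -19.1, 25.2]
opening: 0.0003
```

Request:
servo_tool(
  plan=[
    [[1, -0.1, 1.1, -1.6, 0, 0, 0]],
  ],
)

```text
t: 3.9
tool_pos: [0.547, 0.0434, 0.2477]
orientation: [-1.775, -1.955, -0.563]
force: [-12.1, -24.8, 33.9]
opening: 0.0005
```

Contact force rose to 43 N with the tip at s≈0.237, which is what nozzle home with the mid tube on the stop (0.078) should give. Retreating clear.

Request:
servo_tool(
  plan=[
    [[1, 1.5, -17, 24.5, 0, 0, 0], [1, 1.5, -17, 24.5, 0, 0, 0], [0, 2, -20, -14, 0, 0, 0], [0, 3, -29, -20, 0, 0, 0], [0, 0, 0, 0, 0, 0, 0]],
  ],
)

```text
t: 4.4
tool_pos: [0.5534, -0.0393, 0.2555]
orientation: [-1.775, -1.945, -0.559]
force: [0.5, 0.9, 0.1]
opening: 0.0197
```

Run:
```python
from h import *
st(); print(e,Rt(e)); go(O+.272*ax+.12*ys+.06*e,Rt(e),11)
```

```text
4.4 [ 0.5534 -0.0393  0.2555] [-1.77501962 -1.94485066 -0.55912028] [-0.49  0.22  1.47  0.51  1.8  -0.55] [0.5 0.9 0.1] 0.019734867789685775
[ 0.07849767 -0.81522949 -0.574     ] [[ 0.99563211  0.07849767 -0.05501546]
 [ 0.09586847 -0.81522949  0.57135742]
 [ 0.         -0.574      -0.819     ]]
total [-120.4    5.9  -22.2] [-0.086  0.896 -1.282] deg 89.8 per row [-10.9   0.5  -2. ] [-0.0078  0.0815 -0.1165]
```

Request:
servo_tool(
  plan=[
    [[0, -10.9, 0.5, -2, -0.0078, 0.0815, -0.1165], [0, -10.9, 0.5, -2, -0.0078, 0.0815, -0.1165], [0, -10.9, 0.5, -2, -0.0078, 0.0815, -0.1165], [0, -10.9, 0.5, -2, -0.0078, 0.0815, -0.1165], [0, -10.9, 0.5, -2, -0.0078, 0.0815, -0.1165], [0, -10.9, 0.5, -2, -0.0078, 0.0815, -0.1165], [0, -10.9, 0.5, -2, -0.0078, 0.0815, -0.1165], [0, -10.9, 0.5, -2, -0.0078, 0.0815, -0.1165], [0, -10.9, 0.5, -2, -0.0078, 0.0815, -0.1165], [0, -10.9, 0.5, -2, -0.0078, 0.0815, -0.1165], [0, -10.9, 0.5, -2, -0.0078, 0.0815, -0.1165], [0, 0, 0, 0, 0, 0, 0]],
  ],
)

```text
t: 5.6
tool_pos: [0.4336, -0.0308, 0.2366]
orientation: [-2.528, -0.125, 0.039]
force: [1.7, -0.1, -0.3]
opening: 0.0467
```

Run:
```python
from h import *
st(); k=O+.192*ax+.12*ys+.002*e
go(k+.07*ax,Rt(e),3)
c=eyes.camera_info('wrist'); im=eyes.read_camera('wrist'); cv2.imwrite('pics/w3.png',im[:,:,::-1])
def pr(p): return cv2.projectPoints(p[None],cv2.Rodrigues(c['R'])[0],c['t'],c['mtx'],np.array(c['D']))[0].ravel().round(1)
print('knob',pr(k),pr(k+.01*e),pr(k+.01*ys))
```

```text
5.6 [ 0.4336 -0.0308  0.2366] [-2.52819123 -0.12460044  0.03851425] [-0.59 -0.07  1.8   0.47  1.8   0.9 ] [ 1.7 -0.1 -0.3] 0.04667937154069492
total [-5.6 50.5 21.8] [ 0.     0.001 -0.002] deg 0.1 per row [-1.9 16.8  7.3] [ 0.0002  0.0002 -0.0008]
knob [197.6 202.6] [208.5 202.6] [198.2 212.9]
```

View pics/w3.png

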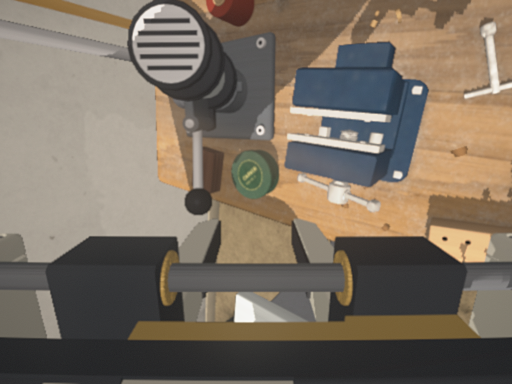

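Knob at (198,202), exactly as predicted, and the head is seated on the collar. Moving over it and down with the jaws either side.

Request:
servo_tool(
  plan=[
    [[0, -1.9, 16.8, 7.3, 0, 0, 0], [0, -1.9, 16.8, 7.3, 0, 0, 0], [0, -1.9, 16.8, 7.3, 0, 0, 0], [0, 0, 0, 0, 0, 0, 0], [0, -0.8, 8, -11.5, 0, 0, 0], [0, -0.8, 8, -11.5, 0, 0, 0], [0, -0.8, 8, -11.5, 0, 0, 0], [0, -0.8, 8, -11.5, 0, 0, 0], [0, -0.7, 8, -11.3, 0, 0, 0]],
  ],
)

```text
t: 6.55
tool_pos: [0.4241, 0.0599, 0.1993]
orientation: [-2.528, -0.127, 0.039]
force: [0.5, 0.7, 0.5]
opening: 0.0463
```

Run:
```python
from h import *
st(); p=monitor.read_state()['tool_pos']-O; print(p@ax,p@ys,p@e)
th=np.linspace(0,1.15,10)
P=[O+.194*ax+ys*(.05+.07*np.cos(t))+e*(.07*np.sin(t)) for t in th]
print((np.diff(P,axis=0)*1e3).round(1).tolist())
```

```text
6.55 [0.4241 0.0599 0.1993] [-2.52762106 -0.12742129  0.03918219] [-0.43 -0.16  1.96  0.52  1.67  1.  ] [0.5 0.7 0.5] 0.0462651226842594
0.19048044921362917 0.11997724215701285 0.002833710841079462
[[1.3, -7.2, -5.1], [2.4, -7.0, -5.0], [3.5, -6.6, -4.9], [4.5, -6.2, -4.6], [5.4, -5.6, -4.3], [6.3, -5.0, -3.9], [7.0, -4.3, -3.5], [7.7, -3.5, -2.9], [8.2, -2.6, -2.4]]
```

Request:
servo_tool(
  plan=[
    [[0.35, 0, 0, 0, 0, 0, 0], [0.35, 0, 0, 0, 0, 0, 0], [0.35, 1.3, -7.2, -5.1, 0, 0, 0], [0.35, 2.4, -7.0, -5.0, 0, 0, 0], [0.35, 3.5, -6.6, -4.9, 0, 0, 0], [0.35, 4.5, -6.2, -4.6, 0, 0, 0], [0.35, 5.4, -5.6, -4.3, 0, 0, 0], [0.35, 6.3, -5.0, -3.9, 0, 0, 0], [0.35, 7.0, -4.3, -3.5, 0, 0, 0], [0.35, 7.7, -3.5, -2.9, 0, 0, 0], [0.35, 8.2, -2.6, -2.4, 0, 0, 0], [0.35, 0, 0, 0, 0, 0, 0]],
  ],
)

```text
t: 7.75
tool_pos: [0.4719, 0.0108, 0.1639]
orientation: [-2.528, -0.127, 0.037]
force: [0.2, 0.2, 0.2]
opening: 0.0301
```

Run:
```python
from h import *
st(); p=monitor.read_state()['tool_pos']-O; print(p@ax,p@ys,p@e)
```

```text
7.75 [0.4719 0.0108 0.1639] [-2.5284345  -0.12746979  0.03736141] [-0.48  0.05  1.82  0.5   1.63  0.93] [0.2 0.2 0.2] 0.030125677592909315
0.1921506889148006 0.07713199528761558 0.06690838168544837
```

Request:
servo_tool(
  plan=[
    [[0, 0, 0, 0, 0, 0, 0], [0, 0, 0, 0, 0, 0, 0], [0, 0.6, -5.7, 8.2, 0, 0, 0], [0, 2.2, -22.8, 32.8, 0, 0, 0], [0, 2.2, -22.8, 32.8, 0, 0, 0], [0, 1.1, -11.4, 16.4, 0, 0, 0], [1, 0, 0, 0, 0, 0, 0], [1, 0, 0, 0, 0, 0, 0]],
  ],
)

```text
t: 8.55
tool_pos: [0.477, -0.0518, 0.2545]
orientation: [-2.529, -0.127, 0.037]
force: [0.4, 0.1, -0.7]
opening: 0.0348
```

Run:
```python
from h import *
st(); k=O+.192*ax+ys*(.05+.07*np.cos(1.13))+e*(.07*np.sin(1.13))
go(O+.29*ax-.0015*e,Rt(-ys),11)
c=eyes.camera_info('wrist'); im=eyes.read_camera('wrist'); cv2.imwrite('pics/w4.png',im[:,:,::-1])
def pr(p): return cv2.projectPoints(p[None],cv2.Rodrigues(c['R'])[0],c['t'],c['mtx'],np.array(c['D']))[0].ravel().round(1)
print('knob',pr(k),'face',pr(O+.237*ax))
```

```text
8.55 [ 0.477  -0.0518  0.2545] [-2.5287397  -0.12711747  0.03677985] [-0.57  0.05  1.65  0.48  1.82  0.93] [ 0.4  0.1 -0.7] 0.034814586280065195
total [71.6 69.8 28.9] [ 0.087 -0.894  1.283] deg 89.7 per row [6.5 6.3 2.6] [ 0.0079 -0.0813  0.1167]
knob [253.3 195.6] face [172.9 112.7]
```

View pics/w4.png

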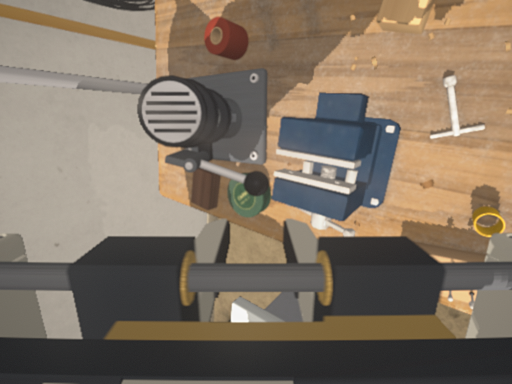

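Knob now at (257,183): the stop is at about 1.2 rad, well past 0.75, and the leaf is out from under the collar. Rotating back and approaching the face.

Request:
servo_tool(
  plan=[
    [[1, 7, 0.7, 0, 0.0079, -0.0813, 0.1167], [1, 7, 0.7, 0, 0.0079, -0.0813, 0.1167], [1, 7, 0.7, 0, 0.0079, -0.0813, 0.1167], [1, 7, 0.7, 0, 0.0079, -0.0813, 0.1167], [1, 7, 0.7, 0, 0.0079, -0.0813, 0.1167], [1, 7, 0.7, 0, 0.0079, -0.0813, 0.1167], [1, 7, 0.7, 0, 0.0079, -0.0813, 0.1167], [1, 7, 0.7, 0, 0.0079, -0.0813, 0.1167], [1, 7, 0.7, 0, 0.0079, -0.0813, 0.1167], [1, 7, 0.7, 0, 0.0079, -0.0813, 0.1167], [1, 7, 0.7, 0, 0.0079, -0.0813, 0.1167], [1, 0, 0, 0, 0, 0, 0]],
  ],
)

```text
t: 9.8
tool_pos: [0.5535, -0.0426, 0.2529]
orientation: [-1.766, -1.952, -0.557]
force: [0.3, -0.2, -0.9]
opening: 0.0007
```

Run:
```python
from h import *
st(); go(O+.29*ax-.0015*e,Rt(-ys),3)
```

```text
9.8 [ 0.5535 -0.0426  0.2529] [-1.76624969 -1.95173976 -0.55692431] [-0.49  0.23  1.46  0.51  1.8  -0.56] [ 0.3 -0.2 -0.9] 0.000710200653829763
total [-4.9 60.6 30.5] [-0.    -0.001 -0.004] deg 0.2 per row [-1.6 20.2 10.2] [-0.0002 -0.0003 -0.0013]
```

Request:
servo_tool(
  plan=[
    [[1, -1.6, 20.2, 10.2, 0, 0, 0], [1, -1.6, 20.2, 10.2, 0, 0, 0], [1, -1.6, 20.2, 10.2, 0, 0, 0], [1, 0, 0, 0, 0, 0, 0], [1, -0.4, 4.6, -6.6, 0, 0, 0], [1, -0.4, 4.6, -6.6, 0, 0, 0], [1, -0.4, 4.6, -6.6, 0, 0, 0], [1, -0.4, 4.6, -6.6, 0, 0, 0], [1, -0.4, 4.6, -6.6, 0, 0, 0], [1, -0.4, 4.6, -6.6, 0, 0, 0], [1, -0.4, 4.6, -6.6, 0, 0, 0]],
  ],
)

```text
t: 10.9
tool_pos: [0.5462, 0.0488, 0.2385]
orientation: [-1.771, -1.951, -0.557]
force: [-2.5, -3.0, 3.1]
opening: 0.0007
```

Request:
servo_tool(
  plan=[
    [[1, -0.4, 4.6, -6.6, 0, 0, 0], [1, -0.4, 4.6, -6.6, 0, 0, 0], [1, -0.4, 4.6, -6.6, 0, 0, 0]],
  ],
)

```text
t: 11.2
tool_pos: [0.5451, 0.0629, 0.2186]
orientation: [-1.771, -1.951, -0.557]
force: [-3.2, -4.2, 2.2]
opening: 0.0004
```

Run:
```python
from h import *
st(); s=monitor.read_state(); p=s['tool_pos']-O; print('tip s',p@ax-.011,p@ys,p@e,np.array(s['force'])@ax)
```

```text
11.2 [0.5451 0.0629 0.2186] [-1.7709086  -1.95117075 -0.55747818] [-0.34  0.14  1.63  0.55  1.65 -0.47] [-3.2 -4.2  2.2] 0.0003570218136447631
tip s 0.20022593748619943 -0.00078172602013432 -0.0011793657794781955 3.969078817061166
```

Moving at about 4 N past the old stop position. 41 mm to go.

Request:
servo_tool(
  plan=[
    [[1, -0.4, 4.6, -6.6, 0, 0, 0], [1, -0.4, 4.6, -6.6, 0, 0, 0], [1, -0.4, 4.6, -6.6, 0, 0, 0], [1, -0.4, 4.0, -5.7, 0, 0, 0]],
  ],
)

```text
t: 11.6
tool_pos: [0.5435, 0.0809, 0.193]
orientation: [-1.771, -1.951, -0.558]
force: [-1.8, -4.1, 2.1]
opening: 0.0007
```

Request:
servo_tool(
  plan=[
    [[1, -0.2, 1.7, -2.5, 0, 0, 0], [1, -0.1, 1.1, -1.6, 0, 0, 0], [1, -0.1, 1.1, -1.6, 0, 0, 0]],
  ],
)

```text
t: 11.9
tool_pos: [0.5432, 0.0845, 0.188]
orientation: [-1.771, -1.951, -0.558]
force: [-0.8, -3.5, 2.5]
opening: 0.0006
```

Request:
servo_tool(
  plan=[
    [[1, -0.1, 1.1, -1.6, 0, 0, 0]],
  ],
)

```text
t: 12.0
tool_pos: [0.5431, 0.0855, 0.1864]
orientation: [-1.771, -1.951, -0.558]
force: [-1.4, -2.6, 1.6]
opening: 0.0007
```

Request:
servo_tool(
  plan=[
    [[1, -0.1, 1.1, -1.6, 0, 0, 0]],
  ],
)

```text
t: 12.1
tool_pos: [0.543, 0.0867, 0.1848]
orientation: [-1.771, -1.951, -0.558]
force: [-2.2, -3.3, 2.5]
opening: 0.0006
```

Request:
servo_tool(
  plan=[
    [[1, -0.1, 1.1, -1.6, 0, 0, 0]],
  ],
)

```text
t: 12.2
tool_pos: [0.5433, 0.087, 0.1843]
orientation: [-1.771, -1.952, -0.558]
force: [-8.0, -15.3, 19.9]
opening: 0.0003
```

Request:
servo_tool(
  plan=[
    [[1, -0.1, 1.1, -1.6, 0, 0, 0]],
  ],
)

```text
t: 12.3
tool_pos: [0.5434, 0.0872, 0.1842]
orientation: [-1.771, -1.954, -0.558]
force: [-13.6, -22.6, 29.6]
opening: 0.0006
```

Request:
servo_tool(
  plan=[
    [[1, -0.1, 1.1, -1.6, 0, 0, 0]],
  ],
)

```text
t: 12.4
tool_pos: [0.5436, 0.0873, 0.184]
orientation: [-1.772, -1.955, -0.558]
force: [-17.7, -31.0, 39.8]
opening: 0.0006
```

Hard stop at s≈0.159, so both tubes are home. Retreating along the axis and checking.

Request:
servo_tool(
  plan=[
    [[1, 0.3, -3.4, 4.9, 0, 0, 0], [1, 1.4, -14.3, 20.5, 0, 0, 0], [1, 2.5, -25, 36, 0, 0, 0], [1, 2.5, -25, 36, 0, 0, 0], [1, 2, -45, 0, 0, 0, 0], [1, 2, -45, 0, 0, 0, 0], [1, 0, 0, 0, 0, 0, 0], [1, 0, 0, 0, 0, 0, 0]],
  ],
)

```text
t: 13.2
tool_pos: [0.5536, -0.0683, 0.2768]
orientation: [-1.772, -1.949, -0.559]
force: [-0.7, 0.2, -0.4]
opening: 0.0008
```

Run:
```python
from h import *
st()
sc=eyes.read_camera('scene')[:,:,::-1]; sd=eyes.read_camera('side')[:,:,::-1]; w=eyes.read_camera('wrist')[:,:,::-1]
a=cv2.resize(sc[110:250,220:360],(400,400),interpolation=cv2.INTER_CUBIC); b=cv2.resize(sd[130:260,230:360],(400,400),interpolation=cv2.INTER_CUBIC)
cv2.imwrite('pics/f.png',np.hstack([a,b])); cv2.imwrite('pics/w5.png',w)
```

```text
13.2 [ 0.5536 -0.0683  0.2768] [-1.77178661 -1.94856671 -0.55894329] [-0.53  0.24  1.4   0.51  1.85 -0.57] [-0.7  0.2 -0.4] 0.0007843935972624823
```

View pics/f.png

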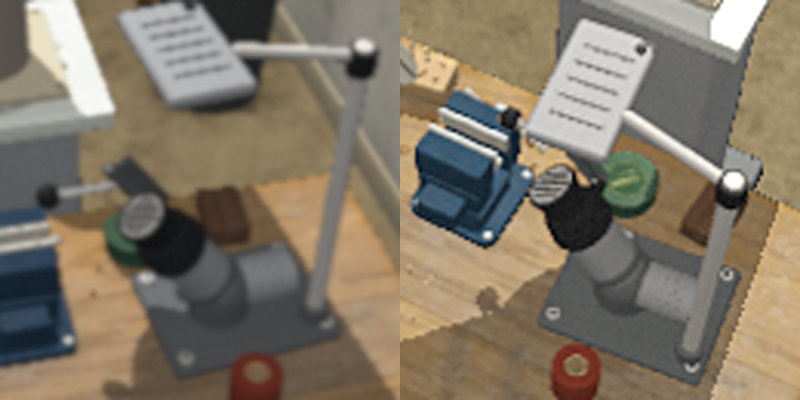

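View pics/w5.png

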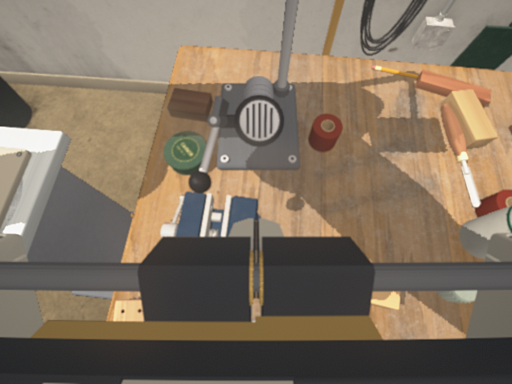

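The composite shows the nozzle fully stowed, the head sitting on the collars with no tube showing (scene (145,215), side (555,185)), and the stop swung out. The tin, blocks and roll are where they were, and the arm is clear. Handing in.

```bash
python3 -c "
from plant import job
print(job.close_job())"
```

```text
the job is handed in; nothing more can be done
None
```

The dust nozzle is folded away in the order you asked. I handed the job in at about 13 s of the 53 s allowed, with the arm clear and reading about 1 N at the wrist.

1. **Nozzle tube:** With the stop still propping the middle tube, I pushed the face until it met a hard stop at about 43 N. The face was then about 237 mm along the axis, as expected with the nozzle home and the middle tube on the stop.
2. **Swing stop:** I caged the ball knob between the jaws and swung it to about 1.2 rad, past the 0.75 rad needed to clear the collar.
3. **Both tubes:** I pushed them together at about 4 N until a hard stop of about 53 N, with the face at about 159 mm. That is the given position with both tubes home. I then backed off along the tubes.

The last pictures show the head on the collars with no tube showing and the stop swung out. The tin, roll and blocks look unmoved; I judged that by eye and did not measure it.

One small disagreement: after the swing the knob appeared about 13 pixels from where I predicted, which suggests the stop went slightly further than commanded. No check failed.

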